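# Find the pickle crock lid that rocks and push it home

## Task

One of the five wooden push-in lids on the pickle crocks in the crate was not pushed home. Feel for it with closed fingertips: press lids down near their edge, one after another, until you come to the one that rocks under the finger, then press that lid down squarely in its middle, firmly but not violently, until it sits fully home on its crock. Pull no lid up, leave everything else where it is, and finish clear of the crocks.

Things in the scene. Friction and masses are not known exactly. Their poses are not given: they have to be found in the camera images.
- crate: Low open plank crate, 284 x 420 mm, walls 62 mm high, fixed to the table. Origin at the centre of its underside; x along its short side. It has six places in two rows of three, 130 mm apart both ways; five hold a crock, one a chilli jar.
- lid_1: Flat round wooden push-in lid, 89 mm across, 13 mm thick, on a brown stoneware crock 92 mm across that is fixed in the crate. Origin: centre of the lid's flat top face, 123 to 134 mm above the table; z up through the lid. All five lids look alike; which one is loose, and on which place, changes. The loose one stands 5 mm proud on its rubber seal.
- lid_2: As lid_1, on another crock. The crocks are hand-thrown: their heights differ by up to 10 mm and their mouths lean up to 1 degree, so neither a lid's height nor its slight lean shows whether it is home. A lid that is home does not give at all when pressed.
- lid_3: As lid_1, on another crock. Pressed near its edge (some 30 mm off its centre) with 3 N or more, the loose lid tips about 7 degrees under the finger, that side going down 4 to 5 mm until it meets the rim; let go, it springs back nearly level. It does not go home that way.
- lid_4: As lid_1, on another crock. Pressed within about 10 mm of its middle with 8 to 15 N, the loose lid slides 5 mm down, stops hard on the rim of its crock and no longer rocks.
- lid_5: As lid_1, on another crock.
- chilli_jar: Loose capped glass jar, 60 mm across, 85 mm tall, in the crate's sixth place. Origin at the centre of its foot. To be left alone.
- sauce_bottle: Loose small glass bottle, 36 mm across, 100 mm tall, standing in the crate between four places. Origin at the centre of its foot. To be left alone.
- tasting_cup: Loose small white cup, 42 mm across, 45 mm tall, standing in the crate between four places. Origin at the centre of its foot. To be left alone.
- bowl: Loose blue ceramic bowl, 110 mm across, 48 mm tall, on the table right of the crate. Origin at the centre of its foot. To be left alone.
- press_weight: Loose clay pressing weight with a knob, 72 mm across, 48 mm tall, on the table right of the crate. Origin at the centre of its foot. To be left alone.
- ladle: Loose wooden spoon, 240 mm long, lying on the table left of the crate. Origin near its middle, x along it. To be left alone.
- scrub_brush: Loose wooden-handled brush, 160 mm long, lying on the table, near right of the crate. Origin near its middle, x along it. To be left alone.
- seal_ring: Loose black rubber ring, 80 mm across, 6 mm thick, lying on the table left of the crate. Origin at its centre, on the table. To be left alone.

How it is judged:
By the outcome, as a careful person would: the job done as asked, in the order asked, and still so for the second after the job is handed in, with the robot touching nothing.
It also fails if it takes over 61 s, if anything falls off the work surface, if the arm or the gripper's body presses on something with over 40 N, if the wrist force passes 120 N, or if a joint passes its speed limit or range.

## Robot

A 6-joint arm with a two-finger parallel gripper is mounted at the origin on the work surface. World frame = base frame: x ahead of the robot, y to its left, z up, the work surface at z = 0. Lengths are in m, angles in degrees, forces in N, time in s.
With the tool pointing down it reaches from about 0.4 to 0.825 m from the base axis. Payload 7 kg.
Tool frame: the origin (TCP) lies between the finger pads; the fingertips stand 14 mm ahead of it and the grasp point (between the pads) lies 5 mm behind it (r.tips_ahead is the distance from the TCP to the fingertips, in m); z points along the fingers, y is the direction in which the jaws open and shut (so a half turn about z gives the same grasp; the last joint's range is limited). The gripper opens to 88 mm and grips with 3 to 60 N. Pads are 19 mm wide; open, the fingers measure 130 mm over their backs; the gripper's body (78 mm by 193 mm) begins 47 mm behind the grasp point.
Start: joints at [89.674, 20.546, 0.682, 0, -70.136, -16.507], TCP at [0.195, 0.646, 0.241] pointing down, gripper open.
Joint ranges: [-176.03, 176.03], [-82.01, 121.73], [-58.28, 71.71], [-173.87, 95.51], [-174.79, -0.11], [-173.66, 173.66]. Speed limits (degrees/s): [136.94, 136.94, 172.46, 180, 180, 180].

## Interface

Orientations are given as [roll, pitch, yaw] about the fixed x, y, z axes, in that order (R = Rz(yaw) Ry(pitch) Rx(roll)).
In Python, from plant import r gives the robot as it stands.
- The arm moves only by the tool apply_moves, never from a script. Its arguments are lists of equal length, an entry for each row: "slide": the shift along the tool's x, y, z as a fraction of full scale, a list of three; "turn": the turn, a rotation vector about the tool's x, y, z as a fraction of full scale, a list of three; "jaw": the closure, from 0 (fully open) to 1 (shut). In form: {"slide": [[dx, dy, dz], ...], "turn": [[wx, wy, wz], ...], "jaw": [jaw, ...]}. A call has 1 to 8 rows; each row shifts and turns the commanded pose from where the row before left it, along the tool's axes as they then stand; what a row does not reach is not made up. Full scale, the value 1, is 0.1 m for a shift and 1.5 rad for a turn. A row lasts 1/10 s, in which the tool goes at most 50 mm and 8.59 degrees, less where a joint would pass 70% of its speed; a pose out of reach is approached as far as the arm can. A call with a number of a shift or a turn outside -1 to 1 is refused whole. A call with a gripper value outside its range is refused whole. The fingers move at their own pace and stop on an object; "newtons" is the grip in N (left out, the last holds). Time passes only in rows, so rows that do not move let the fingers close. It gives the time, the measured TCP pose, the force and the opening at its end, in the units of the state.
- r.get_state(): the state, without advancing time (a new reading comes with each control period).
- r.capture(name): name is "scene" or "side" or "wrist"; returns a dict with "pixels" (384x512x3 uint8, blue, green, red), "depth" (384x512 float32, m along the optical axis (not along the pixel's ray), 0 where there is no reading), "fx", "fy", "cx", "cy" (pixels), "dist_coeffs" ([k1, k2, p1, p2, k3] as OpenCV has them; the pictures are not rectified), "rvec" (rotation vector, rad) and "tvec" (3), from world to camera coordinates, as OpenCV has them. Camera axes: x right, y down, z forward; pixel columns grow to the right and rows downward; lengths in m; the calibration is good to about 2 mm. A picture is of the moment at which its call begins.
- r.close_job(): hands the job in, once; it reports no verdict.
The state is a dict: "time_s": time; "joints": joint angles; "qd": joint speeds; "joint_torque": joint torques, N m; "tcp_pos": TCP position; "eef_rot": TCP orientation; "contact_force": force on the tool from outside, world axes, zero at the start; "moment": the same for the moment, N m; "gripper_width": finger opening in m.
Only numpy, scipy, OpenCV 4.12 (cv2) and the standard library are available. Lean on these libraries where they do the work, as an engineer would, in place of code of your own. Each camera call takes 0.05 s, during which the arm holds its last target.

## Working session

There is one attempt and no reset: what is moved stays moved. The work goes in short steps, Python scripts to look and compute and a tool call to move; the robot and the scene stay as the last step left them, time stands still between calls to the robot, and variables do not carry over. Pictures are saved under pics/ and viewed, and the job is handed in when it is done.

Besides the shell and the picture viewer there is one more tool, called after "Emit:" as name(argument=value, ...) on one line, values as JSON. apply_moves: Moves the arm, as the interface text tells. Shift numbers are shares of 0.1 m and turn numbers shares of 1.5 rad, none past 1 either way. Its arguments: {"type":"object","properties":{"slide":{"type":"array"},"turn":{"type":"array"},"jaw":{"type":"array"},"newtons":{"type":"number"}},"required":["slide","turn","jaw"]}

```bash
mkdir -p pics; ls; python3 - <<'E'
from plant import r
import cv2
for n in ("scene","side"):
    c=r.capture(n); cv2.imwrite(f"pics/{n}0.png",c["pixels"])
    import pickle; pickle.dump({k:c[k] for k in c},open(f"{n}0.pkl","wb"))
    print(n,c["fx"],c["rvec"],c["tvec"],c["dist_coeffs"])
print(r.get_state(), r.tips_ahead)
E
```

```text
pics
scene 465.52979240655486 [ 1.67752287  1.65971081 -0.79615937] [-0.0365282  -0.21069346  1.76933684] [-0.19331485  0.          0.          0.          0.        ]
side 368.79870282635477 [ 2.04148871 -0.81748656  0.40860553] [-0.35632294  0.29391871  0.99511171] [0.04133434 0.         0.         0.         0.        ]
{'time_s': 0.1, 'joints': array([ 8.96725150e+01,  2.05864181e+01,  6.36809743e-01, -1.76777606e-02,
       -7.01366303e+01, -1.65069218e+01]), 'qd': array([ 0.01015544, -0.06611622,  0.15730535,  0.0233274 , -0.01927746,
       -0.02719898]), 'joint_torque': array([-5.22406262e-04, -5.84162557e+01,  2.93752384e+01,  7.01563284e+00,
        1.01573789e-02, -4.78443337e-05]), 'tcp_pos': array([0.19538781, 0.64564088, 0.23971005]), 'eef_rot': array([ 1.79912593e+02, -8.57123038e-03, -1.68404193e+01]), 'contact_force': array([ 0.2722053 , -0.29158154,  0.27242407]), 'moment': array([-0.06329964,  0.00668574,  0.00066598]), 'gripper_width': 0.0875856060170422} 0.014
```

View pics/scene0.png

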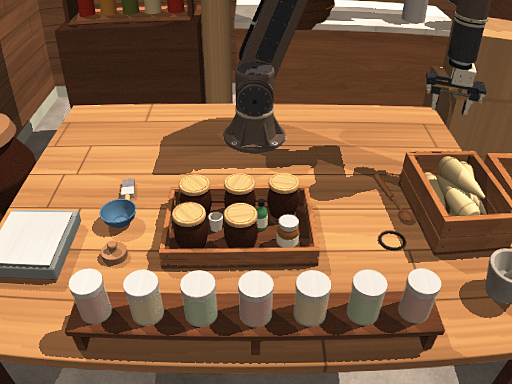

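View pics/side0.png

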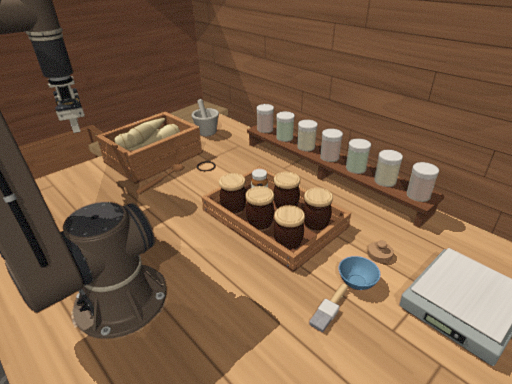

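The scene view shows the lids at about (195,183), (239,183), (284,181), (189,215) and (241,215), and the chilli jar at (288,230). The bottle is at (262,215) and the cup at (216,220). Next I measure the lid tops.

```bash
cat > h.py <<'E'
import pickle,cv2,numpy as np
def cloud(c):
    h,w=c["depth"].shape
    K=np.array([[c["fx"],0,c["cx"]],[0,c["fy"],c["cy"]],[0,0,1.]])
    u,v=np.meshgrid(np.arange(w),np.arange(h))
    p=cv2.undistortPoints(np.stack([u,v],-1).reshape(-1,1,2).astype(float),K,np.array(c["dist_coeffs"],float)).reshape(h,w,2)
    d=c["depth"]; P=np.dstack([p[...,0]*d,p[...,1]*d,d])
    R,_=cv2.Rodrigues(np.array(c["rvec"],float))
    return (P-np.array(c["tvec"]).reshape(3))@R
E
python3 - <<'E'
from h import *
for n in("scene","side"):
    c=pickle.load(open(n+"0.pkl","rb")); W=cloud(c)
    hsv=cv2.cvtColor(c["pixels"],cv2.COLOR_BGR2HSV)
    if n=="scene":
        for p in [(195,183),(239,183),(284,181),(189,215),(241,215),(288,222)]: print(p,W[p[1],p[0]].round(3),hsv[p[1],p[0]])
    box=(W[...,2]>.112)&(W[...,2]<.145)&(W[...,0]>.3)&(W[...,0]<.9)&(abs(W[...,1])<.3)&(c["depth"]>0)&(hsv[...,2]>110)
    m=cv2.morphologyEx(box.astype(np.uint8),cv2.MORPH_OPEN,np.ones((3,3)))
    k,l,s,ce=cv2.connectedComponentsWithStats(m)
    for i in range(1,k):
        if s[i,4]<60: continue
        P=W[l==i]; 
        top=P[P[:,2]>np.percentile(P[:,2],50)-.004]
        (a,b),rad=cv2.minEnclosingCircle(top[:,:2].astype(np.float32).reshape(-1,1,2))
        A=np.c_[top[:,0]-a,top[:,1]-b,np.ones(len(top))]; f=np.linalg.lstsq(A,top[:,2],rcond=None)[0]
        print(n,ce[i].round(),s[i,4],"mean",top.mean(0).round(4),"circ",round(a,4),round(b,4),round(rad,4),"plane",np.degrees(f[:2]).round(2),f[2].round(4))
E
```

```text
(195, 183) [ 0.471 -0.168  0.128] [ 21 111 252]
(239, 183) [ 0.481 -0.043  0.136] [ 20 117 250]
(284, 181) [0.463 0.085 0.13 ] [ 21 115 251]
(189, 215) [ 0.613 -0.17   0.131] [ 18 121 247]
(241, 215) [ 0.613 -0.035  0.131] [ 18 126 242]
(288, 222) [0.602 0.089 0.097] [ 19  22 247]
scene [239. 183.] 527 mean [ 0.4754 -0.0425  0.1338] circ 0.4737 -0.0427 0.0457 plane [-0.92 -0.2 ] 0.1338
scene [284. 183.] 499 mean [0.4685 0.0842 0.1311] circ 0.4662 0.0832 0.0456 plane [-0.17 -0.09] 0.1311
scene [194. 184.] 507 mean [ 0.4731 -0.1709  0.1269] circ 0.4706 -0.1714 0.0457 plane [-0.77 -0.97] 0.1269
scene [189. 214.] 641 mean [ 0.604  -0.1727  0.1298] circ 0.6023 -0.1751 0.0464 plane [-0.39 -0.34] 0.1298
scene [241. 215.] 651 mean [ 0.6064 -0.0372  0.1298] circ 0.6044 -0.0385 0.0458 plane [-0.9  -0.41] 0.1299
side [284. 130.] 92 mean [0.8651 0.2214 0.1318] circ 0.8739 0.2278 0.0298 plane [2.33 4.96] 0.1327
side [306. 139.] 126 mean [0.8649 0.1025 0.1339] circ 0.8744 0.1087 0.0326 plane [-9.7  -6.03] 0.1316
side [330. 149.] 139 mean [ 0.8658 -0.0184  0.1346] circ 0.8763 -0.0107 0.0324 plane [-1.53 -0.7 ] 0.1342
side [357. 160.] 146 mean [ 0.8643 -0.1384  0.1342] circ 0.876 -0.1294 0.0315 plane [-9.62 -7.44] 0.131
side [387. 172.] 176 mean [ 0.8651 -0.254   0.1344] circ 0.8833 -0.2441 0.0357 plane [-6.81 -5.05] 0.1313
side [286. 180.] 335 mean [ 0.5954 -0.0445  0.1263] circ 0.5964 -0.0421 0.0453 plane [-0.14  0.22] 0.1263
side [231. 182.] 340 mean [0.4576 0.0757 0.1274] circ 0.4605 0.0778 0.0458 plane [0.61 0.44] 0.1275
side [259. 196.] 409 mean [ 0.466  -0.0498  0.1305] circ 0.4676 -0.0496 0.0469 plane [-0.2   0.25] 0.1305
side [318. 197.] 421 mean [ 0.5935 -0.1795  0.1268] circ 0.5968 -0.1784 0.0451 plane [ 0.25 -0.09] 0.1268
side [289. 216.] 492 mean [ 0.4628 -0.1783  0.1239] circ 0.4656 -0.1754 0.0447 plane [-0.22 -0.36] 0.1238
```

```bash
python3 - <<'E'
from h import *
for n in("scene","side"):
    c=pickle.load(open(n+"0.pkl","rb")); W=cloud(c)
    for lo,hi in((-.25,-.1),(-.1,.1),(.1,.3),(.3,.45),(.45,.6),(.6,.75)):
        m=(W[...,0]>.25)&(W[...,0]<.75)&(W[...,1]>lo)&(W[...,1]<hi)&(c["depth"]>0)
        print(n,lo,hi,W[m][:,2].max().round(3),W[m][np.argmax(W[m][:,2])].round(3))
E
```

```text
scene -0.25 -0.1 0.135 [ 0.581 -0.154  0.135]
scene -0.1 0.1 0.139 [ 0.476 -0.057  0.139]
scene 0.1 0.3 0.135 [0.479 0.112 0.135]
scene 0.3 0.45 0.025 [0.341 0.426 0.025]
scene 0.45 0.6 0.172 [0.398 0.593 0.172]
scene 0.6 0.75 0.594 [0.251 0.652 0.594]
side -0.25 -0.1 0.131 [ 0.6   -0.204  0.131]
side -0.1 0.1 0.135 [ 0.447 -0.063  0.135]
side 0.1 0.3 0.131 [0.484 0.104 0.131]
side 0.3 0.45 0.022 [0.318 0.42  0.022]
side 0.45 0.6 0.169 [0.401 0.598 0.169]
side 0.6 0.75 0.335 [0.254 0.715 0.335]
```

Emit:
apply_moves(slide=[[0, 0, 0], [0, 0, 0]], turn=[[0, 0, -0.098], [0, 0, -0.098]], jaw=[1, 1], newtons=10)

```text
time_s: 0.3
tcp_pos: [0.1954, 0.6458, 0.24]
eef_rot: [179.9, 0.0, 0.3]
contact_force: [0.4, 0.6, -0.0]
gripper_width: 0.077
```

Emit:
apply_moves(slide=[[0.19, 0.43, 0], [0.19, 0.43, 0], [0.19, 0.43, 0], [0.19, 0.43, 0], [0.19, 0.43, 0], [0.19, 0.43, 0], [0.19, 0.43, 0], [0.19, 0.43, 0]], turn=[[0, 0, 0], [0, 0, 0], [0, 0, 0], [0, 0, 0], [0, 0, 0], [0, 0, 0], [0, 0, 0], [0, 0, 0]], jaw=[1, 1, 1, 1, 1, 1, 1, 1])

```text
time_s: 1.1
tcp_pos: [0.3477, 0.3001, 0.2405]
eef_rot: [-180.0, 0.0, 0.0]
contact_force: [1.2, 0.9, 0.2]
gripper_width: 0.0132
```

Emit:
apply_moves(slide=[[0.19, 0.43, 0], [0.19, 0.43, 0], [0.19, 0.43, 0], [0.19, 0.43, 0], [0.19, 0.43, 0], [0.19, 0.43, 0], [0, 0, 0], [0, 0, 0]], turn=[[0, 0, 0], [0, 0, 0], [0, 0, 0], [0, 0, 0], [0, 0, 0], [0, 0, 0], [0, 0, 0], [0, 0, 0]], jaw=[1, 1, 1, 1, 1, 1, 1, 1])

```text
time_s: 1.9
tcp_pos: [0.4616, 0.0427, 0.2401]
eef_rot: [180.0, 0.1, -0.2]
contact_force: [0.1, 0.5, 0.4]
gripper_width: 0.0005
```

```bash
python3 - <<'E'
from h import *
from plant import r
c=r.capture("wrist"); pickle.dump(dict(c),open("w1.pkl","wb")); cv2.imwrite("pics/w1.png",c["pixels"])
c2=r.capture("scene"); cv2.imwrite("pics/s1.png",cv2.resize(c2["pixels"][80:280,120:370],(750,600)))
s=r.get_state(); print(s)
R,_=cv2.Rodrigues(c["rvec"]); print("cam",-R.T@c["tvec"],c["fx"])
E
```

```text
{'time_s': 2.0, 'joints': array([ 2.99367256e+01,  1.81031046e-01, -2.48226781e+01, -1.37480144e-02,
       -6.50166049e+01,  6.00769786e+01]), 'qd': array([ 1.36383246, -0.1703262 ,  0.10068112,  0.07697706,  0.07139999,
        0.21009631]), 'joint_torque': array([-9.66490433e-01, -2.83709300e+01,  2.83164686e+01,  6.69359878e+00,
        7.35399756e-02,  1.01571361e-02]), 'tcp_pos': array([0.46128922, 0.04440745, 0.24036129]), 'eef_rot': array([-1.79999335e+02,  2.38218786e-02,  7.89555050e-03]), 'contact_force': array([ 0.31851492, -0.0873559 ,  0.70294197]), 'moment': array([-0.01203472,  0.03694964,  0.03797096]), 'gripper_width': 0.00034780201327090025}
cam [0.54345111 0.04280608 0.38504305] 283.1310503751323
```

View pics/w1.png

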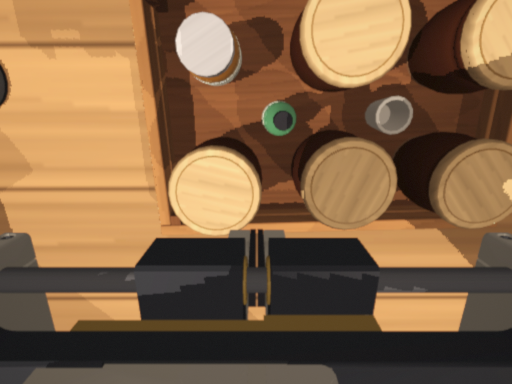

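View pics/s1.png

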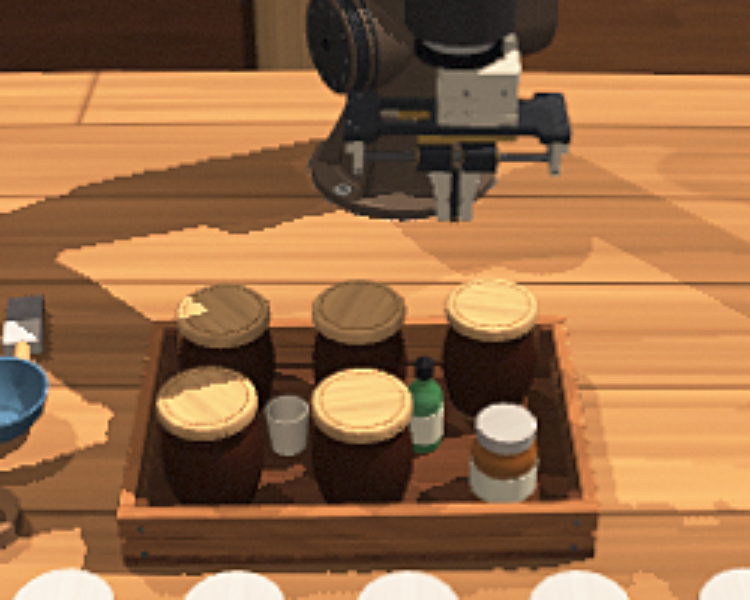

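```bash
python3 - <<'E'
from h import *
c=pickle.load(open("w1.pkl","rb")); W=cloud(c)
hsv=cv2.cvtColor(c["pixels"],cv2.COLOR_BGR2HSV)
box=(W[...,2]>.112)&(W[...,2]<.145)&(c["depth"]>0)&(hsv[...,2]>110)
m=cv2.morphologyEx(box.astype(np.uint8),cv2.MORPH_OPEN,np.ones((3,3)))
k,l,s,ce=cv2.connectedComponentsWithStats(m)
for i in range(1,k):
    if s[i,4]<200: continue
    P=W[l==i]; top=P[P[:,2]>np.percentile(P[:,2],50)-.004]
    (a,b),rad=cv2.minEnclosingCircle(top[:,:2].astype(np.float32).reshape(-1,1,2))
    print(ce[i].round(),s[i],"circ",round(a,4),round(b,4),round(rad,4),"z",np.median(top[:,2]).round(4))
E
```

```text
[354.  39.] [ 300    0  112   88 8191] circ 0.6019 -0.0381 0.0445 z 0.1299
[489.  41.] [ 460    0   52   89 3730] circ 0.5891 -0.1551 0.0381 z 0.13
[349. 184.] [ 301  138   96   92 6774] circ 0.4707 -0.0436 0.0445 z 0.1338
[477. 186.] [ 435  140   77   89 5519] circ 0.4684 -0.172 0.0444 z 0.1272
[215. 191.] [ 169  146   93   90 6477] circ 0.4631 0.082 0.0446 z 0.1309
```

The wrist view gives clean lid circles, radius 44.5 mm. The lids are at (215,190), (349,184), (477,186), (354,39) and (489,41). I start with the lid at y=+0.082 and press 28 mm off its centre.

Emit:
apply_moves(slide=[[0.3, -0.376, 0], [0, 0, 0.4], [0, 0, 0.4], [0, 0, 0], [0, 0, 0]], turn=[[0, 0, 0], [0, 0, 0], [0, 0, 0], [0, 0, 0], [0, 0, 0]], jaw=[1, 1, 1, 1, 1])

```text
time_s: 2.5
tcp_pos: [0.4914, 0.0826, 0.1611]
eef_rot: [179.9, 0.0, 0.2]
contact_force: [0.0, 0.5, 1.6]
gripper_width: 0.0006
```

Emit:
apply_moves(slide=[[0, 0, 0.04], [0, 0, 0.03], [0, 0, 0]], turn=[[0, 0, 0], [0, 0, 0], [0, 0, 0]], jaw=[1, 1, 1])

```text
time_s: 2.8
tcp_pos: [0.4919, 0.0819, 0.1544]
eef_rot: [-180.0, -0.1, 0.0]
contact_force: [-0.4, -0.2, 1.3]
gripper_width: 0.0003
```

Emit:
apply_moves(slide=[[0, 0, 0.02], [0, 0, 0.02], [0, 0, 0.02], [0, 0, 0]], turn=[[0, 0, 0], [0, 0, 0], [0, 0, 0], [0, 0, 0]], jaw=[1, 1, 1, 1])

```text
time_s: 3.2
tcp_pos: [0.4914, 0.0816, 0.1472]
eef_rot: [180.0, 0.0, 0.0]
contact_force: [-0.3, -0.7, 0.3]
gripper_width: 0.0005
```

Emit:
apply_moves(slide=[[0, 0, 0.01], [0, 0, 0]], turn=[[0, 0, 0], [0, 0, 0]], jaw=[1, 1])

```text
time_s: 3.4
tcp_pos: [0.4915, 0.0817, 0.1464]
eef_rot: [180.0, 0.0, 0.0]
contact_force: [-0.4, -0.3, 0.1]
gripper_width: 0.0007
```

Emit:
apply_moves(slide=[[0, 0, 0.01], [0, 0, 0]], turn=[[0, 0, 0], [0, 0, 0]], jaw=[1, 1])

```text
time_s: 3.6
tcp_pos: [0.4915, 0.0817, 0.1454]
eef_rot: [180.0, 0.0, 0.0]
contact_force: [0.4, 0.4, 0.4]
gripper_width: 0.0003
```

Emit:
apply_moves(slide=[[0, 0, 0.01], [0, 0, 0]], turn=[[0, 0, 0], [0, 0, 0]], jaw=[1, 1])

```text
time_s: 3.8
tcp_pos: [0.4916, 0.0817, 0.1445]
eef_rot: [180.0, 0.0, 0.0]
contact_force: [0.6, 0.4, 0.1]
gripper_width: 0.0004
```

Emit:
apply_moves(slide=[[0, 0, 0.005], [0, 0, 0]], turn=[[0, 0, 0], [0, 0, 0]], jaw=[1, 1])

```text
time_s: 4.0
tcp_pos: [0.4916, 0.0817, 0.1442]
eef_rot: [180.0, -0.0, 0.0]
contact_force: [-0.5, 0.0, 0.3]
gripper_width: 0.0004
```

Emit:
apply_moves(slide=[[0, 0, 0.01], [0, 0, 0]], turn=[[0, 0, 0], [0, 0, 0]], jaw=[1, 1])

```text
time_s: 4.2
tcp_pos: [0.4917, 0.0817, 0.1441]
eef_rot: [180.0, -0.0, 0.0]
contact_force: [-4.8, 0.1, 11.3]
gripper_width: 0.0004
```

Emit:
apply_moves(slide=[[0, 0, 0.005], [0, 0, 0]], turn=[[0, 0, 0], [0, 0, 0]], jaw=[1, 1])

```text
time_s: 4.4
tcp_pos: [0.4917, 0.0817, 0.144]
eef_rot: [180.0, -0.0, 0.0]
contact_force: [-7.3, 0.8, 15.1]
gripper_width: 0.0003
```

That lid is home: it is hard at z=0.130, with 11–15 N and no give. Next is the middle lid of the near row.

Emit:
apply_moves(slide=[[0, 0, -0.2], [0.07, 0.42, 0], [0, 0.42, 0], [0, 0.415, 0], [0, 0, 0], [0, 0, 0.08], [0, 0, 0.02], [0, 0, 0]], turn=[[0, 0, 0], [0, 0, 0], [0, 0, 0], [0, 0, 0], [0, 0, 0], [0, 0, 0], [0, 0, 0], [0, 0, 0]], jaw=[1, 1, 1, 1, 1, 1, 1, 1])

```text
time_s: 5.2
tcp_pos: [0.4983, -0.043, 0.1518]
eef_rot: [180.0, 0.1, 0.1]
contact_force: [-0.6, -0.4, 0.7]
gripper_width: 0.0003
```

Emit:
apply_moves(slide=[[0, 0, 0.02], [0, 0, 0.01], [0, 0, 0]], turn=[[0, 0, 0], [0, 0, 0], [0, 0, 0]], jaw=[1, 1, 1])

```text
time_s: 5.5
tcp_pos: [0.4986, -0.0433, 0.1494]
eef_rot: [180.0, 0.0, 0.1]
contact_force: [0.4, -0.4, -0.5]
gripper_width: 0.0003
```

Emit:
apply_moves(slide=[[0, 0, 0.01], [0, 0, 0]], turn=[[0, 0, 0], [0, 0, 0]], jaw=[1, 1])

```text
time_s: 5.7
tcp_pos: [0.4986, -0.0437, 0.1485]
eef_rot: [-180.0, -0.0, 0.0]
contact_force: [0.1, -0.4, 0.5]
gripper_width: 0.0006
```

Emit:
apply_moves(slide=[[0, 0, 0.007], [0, 0, 0]], turn=[[0, 0, 0], [0, 0, 0]], jaw=[1, 1])

```text
time_s: 5.9
tcp_pos: [0.4986, -0.0438, 0.1478]
eef_rot: [180.0, 0.0, 0.0]
contact_force: [0.6, -0.3, 0.3]
gripper_width: 0.0001
```

Emit:
apply_moves(slide=[[0, 0, 0.005], [0, 0, 0]], turn=[[0, 0, 0], [0, 0, 0]], jaw=[1, 1])

```text
time_s: 6.1
tcp_pos: [0.4986, -0.0438, 0.1473]
eef_rot: [180.0, 0.0, 0.0]
contact_force: [0.8, 0.3, -0.0]
gripper_width: 0.0004
```

Emit:
apply_moves(slide=[[0, 0, 0.006], [0, 0, 0]], turn=[[0, 0, 0], [0, 0, 0]], jaw=[1, 1])

```text
time_s: 6.3
tcp_pos: [0.4986, -0.0438, 0.1467]
eef_rot: [180.0, 0.0, 0.0]
contact_force: [0.1, -0.8, -0.3]
gripper_width: 0.0005
```

Emit:
apply_moves(slide=[[0, 0, 0.005], [0, 0, 0]], turn=[[0, 0, 0], [0, 0, 0]], jaw=[1, 1])

```text
time_s: 6.5
tcp_pos: [0.4986, -0.0438, 0.1465]
eef_rot: [180.0, -0.0, 0.0]
contact_force: [-1.9, -1.3, 4.6]
gripper_width: 0.0004
```

Emit:
apply_moves(slide=[[0, 0, 0.005], [0, 0, 0], [0, 0, 0]], turn=[[0, 0, 0], [0, 0, 0], [0, 0, 0]], jaw=[1, 1, 1])

```text
time_s: 6.8
tcp_pos: [0.4987, -0.0438, 0.1465]
eef_rot: [180.0, -0.0, 0.0]
contact_force: [-2.6, 0.2, 7.8]
gripper_width: 0.0007
```

The middle lid gives nothing at 7.8 N, so it is home. Next is the near-right lid.

Emit:
apply_moves(slide=[[0, 0, -0.15], [-0.02, 0.43, 0], [0, 0.43, 0], [0, 0.422, 0], [0, 0, 0.08], [0, 0, 0.08], [0, 0, 0.02], [0, 0, 0]], turn=[[0, 0, 0], [0, 0, 0], [0, 0, 0], [0, 0, 0], [0, 0, 0], [0, 0, 0], [0, 0, 0], [0, 0, 0]], jaw=[1, 1, 1, 1, 1, 1, 1, 1])

```text
time_s: 7.6
tcp_pos: [0.4964, -0.1712, 0.1422]
eef_rot: [180.0, 0.1, 0.1]
contact_force: [-0.1, -0.0, 0.7]
gripper_width: 0.0008
```

Emit:
apply_moves(slide=[[0, 0, 0.005], [0, 0, 0]], turn=[[0, 0, 0], [0, 0, 0]], jaw=[1, 1])

```text
time_s: 7.8
tcp_pos: [0.497, -0.1713, 0.1426]
eef_rot: [180.0, -0.0, 0.1]
contact_force: [0.2, -0.6, -0.1]
gripper_width: 0.0005
```

Emit:
apply_moves(slide=[[0, 0, 0.01], [0, 0, 0]], turn=[[0, 0, 0], [0, 0, 0]], jaw=[1, 1])

```text
time_s: 8.0
tcp_pos: [0.4967, -0.1717, 0.1413]
eef_rot: [-180.0, -0.0, 0.0]
contact_force: [0.4, -0.3, 0.2]
gripper_width: 0.0005
```

Emit:
apply_moves(slide=[[0, 0, 0.006], [0, 0, 0]], turn=[[0, 0, 0], [0, 0, 0]], jaw=[1, 1])

```text
time_s: 8.2
tcp_pos: [0.4966, -0.172, 0.1406]
eef_rot: [-180.0, 0.0, 0.0]
contact_force: [-0.6, 0.9, 0.6]
gripper_width: 0.0005
```

Emit:
apply_moves(slide=[[0, 0, 0.006], [0, 0, 0]], turn=[[0, 0, 0], [0, 0, 0]], jaw=[1, 1])

```text
time_s: 8.4
tcp_pos: [0.4966, -0.172, 0.14]
eef_rot: [-180.0, 0.0, 0.0]
contact_force: [-0.2, 0.4, -0.5]
gripper_width: 0.0007
```

Emit:
apply_moves(slide=[[0, 0, 0.005], [0, 0, 0]], turn=[[0, 0, 0], [0, 0, 0]], jaw=[1, 1])

```text
time_s: 8.6
tcp_pos: [0.4967, -0.172, 0.1397]
eef_rot: [180.0, -0.0, 0.0]
contact_force: [-0.9, 0.4, 2.3]
gripper_width: 0.0002
```

Emit:
apply_moves(slide=[[0, 0, 0.005], [0, 0, 0]], turn=[[0, 0, 0], [0, 0, 0]], jaw=[1, 1])

```text
time_s: 8.8
tcp_pos: [0.4967, -0.1721, 0.1396]
eef_rot: [180.0, -0.0, 0.0]
contact_force: [-2.9, 0.6, 5.8]
gripper_width: 0.0004
```

Emit:
apply_moves(slide=[[0, 0, 0.003], [0, 0, 0], [0, 0, 0]], turn=[[0, 0, 0], [0, 0, 0], [0, 0, 0]], jaw=[1, 1, 1])

```text
time_s: 9.1
tcp_pos: [0.4967, -0.1721, 0.1396]
eef_rot: [180.0, -0.0, 0.0]
contact_force: [-4.0, 1.7, 8.5]
gripper_width: 0.0003
```

The near-right lid is home too, with no give at 8.5 N. Next is the far-right lid.

Emit:
apply_moves(slide=[[0, 0, -0.22], [0.38, 0.015, 0], [0.375, 0.015, 0], [0, 0, 0], [0, 0, 0.08], [0, 0, 0.06], [0, 0, 0.01], [0, 0, 0]], turn=[[0, 0, 0], [0, 0, 0], [0, 0, 0], [0, 0, 0], [0, 0, 0], [0, 0, 0], [0, 0, 0], [0, 0, 0]], jaw=[1, 1, 1, 1, 1, 1, 1, 1])

```text
time_s: 9.9
tcp_pos: [0.5713, -0.175, 0.1455]
eef_rot: [-180.0, 0.0, 0.0]
contact_force: [-0.2, 0.8, 0.4]
gripper_width: 0.0003
```

Emit:
apply_moves(slide=[[0, 0, 0.005], [0, 0, 0]], turn=[[0, 0, 0], [0, 0, 0]], jaw=[1, 1])

```text
time_s: 10.1
tcp_pos: [0.5721, -0.175, 0.1457]
eef_rot: [180.0, -0.0, 0.0]
contact_force: [0.6, -0.3, 1.3]
gripper_width: 0.0004
```

Emit:
apply_moves(slide=[[0, 0, 0.008], [0, 0, 0]], turn=[[0, 0, 0], [0, 0, 0]], jaw=[1, 1])

```text
time_s: 10.3
tcp_pos: [0.5721, -0.175, 0.1446]
eef_rot: [-180.0, -0.0, 0.0]
contact_force: [0.9, -0.0, 0.5]
gripper_width: 0.0004
```

Emit:
apply_moves(slide=[[0, 0, 0.006], [0, 0, 0]], turn=[[0, 0, 0], [0, 0, 0]], jaw=[1, 1])

```text
time_s: 10.5
tcp_pos: [0.5721, -0.175, 0.1438]
eef_rot: [-180.0, 0.0, 0.0]
contact_force: [-0.1, -0.5, -0.3]
gripper_width: 0.0004
```

Emit:
apply_moves(slide=[[0, 0, 0.006], [0, 0, 0]], turn=[[0, 0, 0], [0, 0, 0]], jaw=[1, 1])

```text
time_s: 10.7
tcp_pos: [0.5722, -0.175, 0.1432]
eef_rot: [180.0, 0.0, 0.0]
contact_force: [-0.4, -0.3, -0.1]
gripper_width: 0.0009
```

Emit:
apply_moves(slide=[[0, 0, 0.005], [0, 0, 0]], turn=[[0, 0, 0], [0, 0, 0]], jaw=[1, 1])

```text
time_s: 10.9
tcp_pos: [0.5721, -0.175, 0.1428]
eef_rot: [180.0, 0.0, 0.0]
contact_force: [-0.9, -0.1, 0.9]
gripper_width: 0.0003
```

Emit:
apply_moves(slide=[[0, 0, 0.005], [0, 0, 0]], turn=[[0, 0, 0], [0, 0, 0]], jaw=[1, 1])

```text
time_s: 11.1
tcp_pos: [0.5719, -0.1751, 0.1423]
eef_rot: [180.0, 0.0, 0.0]
contact_force: [-1.2, -0.5, 2.9]
gripper_width: 0.0002
```

Emit:
apply_moves(slide=[[0, 0, 0.005], [0, 0, 0]], turn=[[0, 0, 0], [0, 0, 0]], jaw=[1, 1])

```text
time_s: 11.3
tcp_pos: [0.572, -0.175, 0.1418]
eef_rot: [180.0, 0.0, 0.0]
contact_force: [-2.6, 0.4, 2.6]
gripper_width: 0.0003
```

This one is giving. I go on pressing.

Emit:
apply_moves(slide=[[0, 0, 0.008], [0, 0, 0]], turn=[[0, 0, 0], [0, 0, 0]], jaw=[1, 1])

```text
time_s: 11.5
tcp_pos: [0.5719, -0.175, 0.141]
eef_rot: [180.0, 0.0, 0.0]
contact_force: [-3.3, 0.2, 4.4]
gripper_width: 0.0006
```

Emit:
apply_moves(slide=[[0, 0, 0.008], [0, 0, 0]], turn=[[0, 0, 0], [0, 0, 0]], jaw=[1, 1])

```text
time_s: 11.7
tcp_pos: [0.5717, -0.1751, 0.1403]
eef_rot: [180.0, 0.0, 0.0]
contact_force: [-4.9, -1.0, 5.3]
gripper_width: 0.0004
```

Emit:
apply_moves(slide=[[0, 0, 0.008], [0, 0, 0]], turn=[[0, 0, 0], [0, 0, 0]], jaw=[1, 1])

```text
time_s: 11.9
tcp_pos: [0.5718, -0.1752, 0.1398]
eef_rot: [180.0, 0.0, 0.0]
contact_force: [-4.9, 0.4, 7.7]
gripper_width: 0.0004
```

It sank 3.2 mm at 3–8 N where the others gave nothing, so this is the loose one. I lift off and measure its centre.

Emit:
apply_moves(slide=[[0, 0, -0.1], [-0.2, 0, -0.4], [-0.2, 0, -0.1], [0, 0, 0], [0, 0, 0], [0, 0, 0]], turn=[[0, 0, 0], [0, 0, 0], [0, 0, 0], [0, 0, 0], [0, 0, 0], [0, 0, 0]], jaw=[1, 1, 1, 1, 1, 1])

```text
time_s: 12.5
tcp_pos: [0.5326, -0.1748, 0.1989]
eef_rot: [-180.0, 0.0, 0.0]
contact_force: [-0.4, -0.4, -0.2]
gripper_width: 0.0002
```

```bash
cat > m.py <<'E'
from h import *
import sys
from plant import r
n=sys.argv[1]
c=r.capture("wrist"); cv2.imwrite(f"pics/{n}.png",c["pixels"]); W=cloud(c)
hsv=cv2.cvtColor(c["pixels"],cv2.COLOR_BGR2HSV)
box=(W[...,2]>.112)&(W[...,2]<.145)&(c["depth"]>0)&(hsv[...,2]>60)
m=cv2.morphologyEx(box.astype(np.uint8),cv2.MORPH_OPEN,np.ones((3,3)))
k,l,s,ce=cv2.connectedComponentsWithStats(m)
for i in range(1,k):
    if s[i,4]<200: continue
    P=W[l==i]; top=P[P[:,2]>np.percentile(P[:,2],50)-.004]
    (a,b),rad=cv2.minEnclosingCircle(top[:,:2].astype(np.float32).reshape(-1,1,2))
    f=np.linalg.lstsq(np.c_[top[:,0]-a,top[:,1]-b,np.ones(len(top))],top[:,2],rcond=None)[0]
    print(ce[i].round(),s[i],"circ",round(a,4),round(b,4),round(rad,4),"z",f[2].round(4),"tilt",np.degrees(f[:2]).round(2))
print(r.get_state()["tcp_pos"],r.get_state()["contact_force"])
E
python3 m.py w2
```

```text
[ 74. 119.] [   13    58   124   123 11807] circ 0.6017 -0.0383 0.0448 z 0.1294 tilt [-0.95 -0.16]
[255. 122.] [  196    61   119   122 11265] circ 0.5995 -0.174 0.0445 z 0.1295 tilt [ 1.57 -0.24]
[101. 249.] [  55  227   93   41 2930] circ 0.4912 -0.0418 0.0392 z 0.1333 tilt [-3.28 -0.02]
[105. 304.] [  63  293   77   27 1646] circ 0.4479 -0.0381 0.0335 z 0.1339 tilt [ 0.58 -0.35]
[ 0.53249551 -0.17480398  0.19860272] [ 0.00635104  0.00232933 -0.55844962]
```

View pics/w2.png

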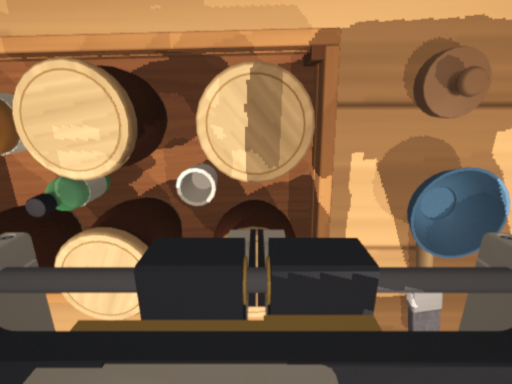

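The wrist view puts the loose lid at pixel (255,122), centre (0.5995, -0.174). It has sprung back to within about 1.6°. I move over its middle and press.

Emit:
apply_moves(slide=[[0.34, -0.01, 0], [0.33, 0, 0], [0, 0, 0.3], [0, 0, 0.19], [0, 0, 0], [0, 0, 0]], turn=[[0, 0, 0], [0, 0, 0], [0, 0, 0], [0, 0, 0], [0, 0, 0], [0, 0, 0]], jaw=[1, 1, 1, 1, 1, 1])

```text
time_s: 13.15
tcp_pos: [0.5993, -0.1741, 0.1499]
eef_rot: [180.0, 0.1, 0.0]
contact_force: [-0.4, 0.0, 1.1]
gripper_width: 0.0005
```

Emit:
apply_moves(slide=[[0, 0, 0.02], [0, 0, 0.01], [0, 0, 0]], turn=[[0, 0, 0], [0, 0, 0], [0, 0, 0]], jaw=[1, 1, 1])

```text
time_s: 13.45
tcp_pos: [0.5994, -0.174, 0.1482]
eef_rot: [180.0, -0.1, 0.0]
contact_force: [1.1, -1.2, 0.2]
gripper_width: 0.0003
```

Emit:
apply_moves(slide=[[0, 0, 0.006], [0, 0, 0.006], [0, 0, 0]], turn=[[0, 0, 0], [0, 0, 0], [0, 0, 0]], jaw=[1, 1, 1])

```text
time_s: 13.75
tcp_pos: [0.5991, -0.174, 0.1463]
eef_rot: [-180.0, -0.0, 0.0]
contact_force: [-0.8, -0.5, -0.1]
gripper_width: 0.001
```

Emit:
apply_moves(slide=[[0, 0, 0.008], [0, 0, 0.008], [0, 0, 0]], turn=[[0, 0, 0], [0, 0, 0], [0, 0, 0]], jaw=[1, 1, 1])

```text
time_s: 14.05
tcp_pos: [0.599, -0.174, 0.1444]
eef_rot: [-180.0, 0.0, 0.0]
contact_force: [0.6, 0.5, -0.6]
gripper_width: 0.0001
```

Emit:
apply_moves(slide=[[0, 0, 0.007], [0, 0, 0.007], [0, 0, 0]], turn=[[0, 0, 0], [0, 0, 0], [0, 0, 0]], jaw=[1, 1, 1])

```text
time_s: 14.35
tcp_pos: [0.5991, -0.174, 0.143]
eef_rot: [-180.0, 0.0, 0.0]
contact_force: [0.7, 0.9, 0.4]
gripper_width: 0.0006
```

Emit:
apply_moves(slide=[[0, 0, 0.004], [0, 0, 0]], turn=[[0, 0, 0], [0, 0, 0]], jaw=[1, 1])

```text
time_s: 14.55
tcp_pos: [0.5993, -0.174, 0.1428]
eef_rot: [180.0, -0.0, 0.0]
contact_force: [0.4, -0.0, -0.3]
gripper_width: 0.0007
```

Emit:
apply_moves(slide=[[0, 0, 0.006], [0, 0, 0]], turn=[[0, 0, 0], [0, 0, 0]], jaw=[1, 1])

```text
time_s: 14.75
tcp_pos: [0.5995, -0.174, 0.1426]
eef_rot: [180.0, -0.1, 0.0]
contact_force: [0.6, -0.3, 2.6]
gripper_width: 0.0006
```

Emit:
apply_moves(slide=[[0, 0, 0.006], [0, 0, 0]], turn=[[0, 0, 0], [0, 0, 0]], jaw=[1, 1])

```text
time_s: 14.95
tcp_pos: [0.5996, -0.174, 0.1423]
eef_rot: [180.0, -0.1, 0.0]
contact_force: [-0.9, 0.5, 5.7]
gripper_width: 0.0004
```

Emit:
apply_moves(slide=[[0, 0, 0.004], [0, 0, 0]], turn=[[0, 0, 0], [0, 0, 0]], jaw=[1, 1])

```text
time_s: 15.15
tcp_pos: [0.5996, -0.1741, 0.1421]
eef_rot: [180.0, -0.1, 0.0]
contact_force: [-0.0, 0.9, 6.0]
gripper_width: 0.0006
```

Emit:
apply_moves(slide=[[0, 0, 0.006], [0, 0, 0]], turn=[[0, 0, 0], [0, 0, 0]], jaw=[1, 1])

```text
time_s: 15.35
tcp_pos: [0.5996, -0.1741, 0.1415]
eef_rot: [180.0, -0.1, 0.0]
contact_force: [-1.2, 0.3, 6.9]
gripper_width: 0.0005
```

Emit:
apply_moves(slide=[[0, 0, 0.006], [0, 0, 0]], turn=[[0, 0, 0], [0, 0, 0]], jaw=[1, 1])

```text
time_s: 15.55
tcp_pos: [0.5996, -0.1741, 0.1409]
eef_rot: [180.0, -0.1, 0.0]
contact_force: [-1.6, 1.2, 7.1]
gripper_width: 0.0006
```

Emit:
apply_moves(slide=[[0, 0, 0.006], [0, 0, 0]], turn=[[0, 0, 0], [0, 0, 0]], jaw=[1, 1])

```text
time_s: 15.75
tcp_pos: [0.5996, -0.1741, 0.1403]
eef_rot: [180.0, -0.1, 0.0]
contact_force: [-2.3, 0.8, 6.6]
gripper_width: 0.0002
```

Emit:
apply_moves(slide=[[0, 0, 0.006], [0, 0, 0.006], [0, 0, 0]], turn=[[0, 0, 0], [0, 0, 0], [0, 0, 0]], jaw=[1, 1, 1])

```text
time_s: 16.05
tcp_pos: [0.5996, -0.1741, 0.1391]
eef_rot: [180.0, -0.1, 0.0]
contact_force: [-0.7, 0.1, 6.9]
gripper_width: 0.0002
```

Emit:
apply_moves(slide=[[0, 0, 0.006], [0, 0, 0]], turn=[[0, 0, 0], [0, 0, 0]], jaw=[1, 1])

```text
time_s: 16.25
tcp_pos: [0.5996, -0.1741, 0.1385]
eef_rot: [180.0, -0.1, 0.0]
contact_force: [-1.3, 1.0, 6.4]
gripper_width: 0.0006
```

Emit:
apply_moves(slide=[[0, 0, 0.005], [0, 0, 0]], turn=[[0, 0, 0], [0, 0, 0]], jaw=[1, 1])

```text
time_s: 16.45
tcp_pos: [0.5996, -0.174, 0.138]
eef_rot: [180.0, -0.1, 0.0]
contact_force: [-0.7, 1.3, 7.2]
gripper_width: 0.0005
```

Emit:
apply_moves(slide=[[0, 0, 0.005], [0, 0, 0]], turn=[[0, 0, 0], [0, 0, 0]], jaw=[1, 1])

```text
time_s: 16.65
tcp_pos: [0.5996, -0.174, 0.1379]
eef_rot: [180.0, -0.1, 0.0]
contact_force: [-2.6, 0.8, 9.3]
gripper_width: 0.0007
```

Emit:
apply_moves(slide=[[0, 0, 0.004], [0, 0, 0]], turn=[[0, 0, 0], [0, 0, 0]], jaw=[1, 1])

```text
time_s: 16.85
tcp_pos: [0.5996, -0.1741, 0.1378]
eef_rot: [180.0, -0.1, 0.0]
contact_force: [-3.2, 2.3, 12.3]
gripper_width: 0.0007
```

Emit:
apply_moves(slide=[[0, 0, 0.003], [0, 0, 0]], turn=[[0, 0, 0], [0, 0, 0]], jaw=[1, 1])

```text
time_s: 17.05
tcp_pos: [0.5996, -0.1741, 0.1378]
eef_rot: [180.0, -0.1, 0.0]
contact_force: [-3.7, 1.9, 13.4]
gripper_width: 0.0004
```

The lid slid down 5 mm at about 7 N and stopped hard, reaching 13.4 N with no further give. I lift clear and check.

Emit:
apply_moves(slide=[[0, 0, -0.2], [0, 0, -0.4], [-0.4, 0, -0.2], [-0.27, 0, 0], [0, 0, 0], [0, 0, 0]], turn=[[0, 0, 0], [0, 0, 0], [0, 0, 0], [0, 0, 0], [0, 0, 0], [0, 0, 0]], jaw=[1, 1, 1, 1, 1, 1])

```text
time_s: 17.65
tcp_pos: [0.5318, -0.174, 0.2162]
eef_rot: [-180.0, -0.0, 0.0]
contact_force: [0.7, -0.1, 1.1]
gripper_width: 0.0004
```

```bash
python3 m.py w3; python3 -c "
from plant import r;import cv2
cv2.imwrite('pics/s3.png',r.capture('scene')['pixels'][80:290,60:430])"
```

```text
[ 89. 117.] [   32    60   115   115 10154] circ 0.602 -0.0387 0.0447 z 0.1294 tilt [-0.91 -0.15]
[256. 120.] [ 203   65  108  111 9384] circ 0.5997 -0.1741 0.0445 z 0.1248 tilt [-0.08 -0.05]
[110. 245.] [  68  219   87   49 3319] circ 0.4846 -0.0411 0.041 z 0.1334 tilt [-2.19 -0.22]
[250. 226.] [219 219  63  19 518] circ 0.5007 -0.1681 0.0292 z 0.1254 tilt [-7.79 -1.61]
[116. 299.] [ 88 293  50  14 554] circ 0.4393 -0.0375 0.0236 z 0.1339 tilt [ 1.87 -0.47]
[ 0.53231456 -0.17397845  0.2158457 ] [-0.61657814  0.17870572 -0.00562886]
```

View pics/w3.png

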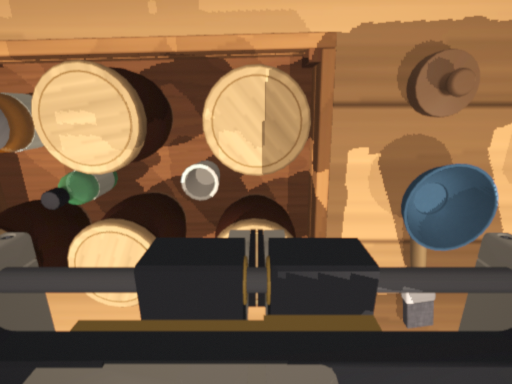

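View pics/s3.png

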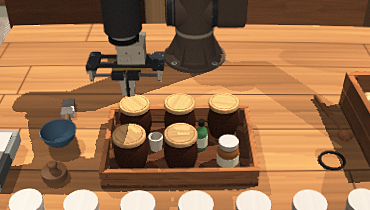

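The lid at pixel (256,120) is now level, with its top at 0.125 against 0.1295 before. Everything else stands as it was. I raise the arm well clear and hand in.

Emit:
apply_moves(slide=[[0, 0, -0.4], [0, 0, -0.4], [0, 0, 0], [0, 0, 0], [0, 0, 0]], turn=[[0, 0, 0], [0, 0, 0], [0, 0, 0], [0, 0, 0], [0, 0, 0]], jaw=[1, 1, 1, 1, 1])

```text
time_s: 18.25
tcp_pos: [0.5321, -0.1738, 0.2944]
eef_rot: [-180.0, 0.1, 0.0]
contact_force: [-0.6, 0.2, -0.2]
gripper_width: 0.0003
```

```bash
python3 -c "
from plant import r
s=r.get_state();print(s['time_s'],s['tcp_pos'],s['contact_force']);print(r.close_job())"
```

```text
18.25 [ 0.53205024 -0.17379445  0.29439995] [-0.63032539  0.20478721 -0.17786058]
the job is handed in; nothing more can be done
None
```

The loose lid was the one in the far row on the right, at about (0.600, -0.174). I pressed it home and handed the job in at 18.25 s of robot time.

- **Feeling for it:** I pressed the three near-row lids near their edge first, and they gave nothing at 8–15 N. The far-right lid sank about 3.2 mm at 3–8 N and sprang back to within about 1.6° of level. I did not press the fifth lid, since the loose one was already found.
- **Pressing it home:** Pressed in its middle, the lid slid down 5 mm at about 7 N and stopped hard. The force rose to 13.4 N with no further give.
- **Last checks:** The wrist camera shows the lid level within 0.1°, with its top 4.7 mm lower than before. In the pictures taken before the final lift, nothing else appears to have moved. The arm finished about 150 mm above the lids with no contact force. I did not press the lid's edge again to check that it no longer rocks; I relied on the hard stop and the level reading. No check failed. The scene and side cameras disagreed by about 6 mm on lid positions, so I used the wrist camera, which gave the correct lid size.

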